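Find the loose camshaft cap bolt and hold the cap up

ROBOT

A 6-joint arm with a two-finger parallel gripper is mounted at the origin on the work surface. World frame = base frame: x ahead of the robot, y to its left, z up, the work surface at z = 0. Lengths are in m, angles in rad, forces in N, time in s.
With the tool pointing down it reaches from about 0.35 to 0.775 m from the base axis. Payload 7.3 kg.
Tool frame: the origin (TCP) lies between the finger pads; the fingertips stand 8 mm ahead of it and the grasp point (between the pads) lies 11 mm behind it (robot.nose_length is the distance from the TCP to the fingertips, in m); z points along the fingers, y is the line along which they close (so a half turn about z gives the same grasp; the last joint's range is limited). The gripper opens to 92 mm and grips with 3 to 60 N. Pads are 19 mm wide; open, the fingers measure 130 mm over their backs; the gripper's body (75 mm by 190 mm) begins 47 mm behind the grasp point.
Start: joints at [1.125, 0.342, 1.524, -0, 1.275, -0.146], TCP at [0.155, 0.502, 0.235] pointing down, gripper open.
Joint ranges: [-2.53, 2.53], [-0.77, 2.02], [0.04, 2.7], [-1, 4.14], [0.28, 2.66], [-3.11, 3.11]. Speed limits (rad/s): [2.57, 2.57, 3.14, 3.14, 3.14, 3.14].

INTERFACE

Orientations are given as [roll, pitch, yaw] about the fixed x, y, z axes, in that order (R = Rz(yaw) Ry(pitch) Rx(roll)).
In Python, from cell import robot gives the robot as it stands. The module is installed in compiled form; this text tells all that it offers.
- The arm moves only by the shell command python3 -m jog 'ROWS' [FORCE]. ROWS is JSON, a list that holds one entry, the list of rows, each a list of 5 numbers: the gripper's target within -1 to 1 (fully open at 1, half-way at 0, shut at -1), then the shift along the tool's x, y, z in m, then the turn about the tool's z in rad. A call has 1 to 5 rows; each row is the pose to reach, as a shift and turn from the pose commanded when the call began, along the tool's axes at that moment; what a row does not reach only later rows make up. A row lasts 1/12 s, in which the tool goes at most 41.7 mm and 7.16 degrees, less where a joint would pass 70% of its speed; a pose out of reach is approached as far as the arm can. A call with a gripper value outside its range is refused whole. The fingers move at their own pace and stop on an object; FORCE is the grip in N (left out, the last holds). Time passes only in rows, so rows that repeat a pose let the fingers close. It gives the time, the measured TCP pose, the force, the opening and the grip force at its end, in the units of the state.
- robot.observe(): the state, without advancing time (a new reading comes with each control period).
- robot.read_camera(name): name is "side" or "top" or "wrist"; returns the picture (480x640x3 uint8, red, green, blue); there is no depth.
- robot.camera_model(name): a dict with "camera_matrix" (3x3 intrinsics, pixels), "position" and "attitude" of the camera in the world; the wrist camera has in their place "mount" (4x4, takes a point from camera to tool coordinates, whose origin is the TCP and whose axes are the flange's). Camera axes: x right, y down, z forward; pixel columns grow to the right and rows downward; lengths in m; the calibration is good to about 2 mm. A picture is of the moment at which its call begins: read the wrist's pose just before it. camera_model takes no time and is no camera call.
- robot.hand_in(): hands the job in; it is judged then, once.
The state is a dict: "time": time; "qpos": joint angles; "qvel": joint speeds; "joint_efforts": joint torques, N m; "tool_pos": TCP position; "tool_rot": TCP orientation; "contact_force": force on the tool from outside, world axes, zero at the start; "torque": the same for the moment, N m; "opening": finger opening in m; "grip_force": force on a finger pad.
Only numpy, scipy, OpenCV 4.12 (cv2) and the standard library are available. Lean on these libraries where they do the work, as an engineer would, in place of code of your own. Each camera call takes 0.05 s, during which the arm holds its last target. There are 200 camera calls.

TASK

One bolt is left on each of the three camshaft bearing caps of this cylinder head, and one of the three has already been undone: starting at the belt-pulley end and working along the row, tap every bolt lightly from above with the closed fingertips to feel which one gives. Then take the cap of the loose bolt gently by its flat sides, lift it straight up about 6 cm off its seat and keep holding it there, level and still, so that I can look at the bearing: finish while holding it. Do not strike or squeeze anything hard, and leave the other things on the bench where they are.

Things in the scene. Friction and masses are not known exactly. Their poses are not given: they have to be found in the camera images.
- head: grey engine cylinder head on wooden blocks, fixed, 150 (x) x 360 (y) mm; origin: centre of its underside, at bench height; z up, y along the camshaft towards the dark toothed belt pulley (88 mm diameter, at y = 188 to 208 mm, top at z = 180 mm). Camshaft axis: x = 0, z = 135 mm, also the height of the caps' seats. Caps sit at x = 0, y = 110 (pulley end), 0 and -110 mm
- cam_mid (a point): point on the camshaft axis at the middle cap's place. Beside every cap the shaft is plain, 10 mm radius, for 26 mm each way; beyond that the cams reach up to 17 mm above the axis. Valve springs (tops 4 mm below the axis) stand 44 mm either side of the shaft between the caps. The loose bolt's shank reaches 20 mm below its seat in an 11 mm hole
- cap_1: one of 3 identical aluminium camshaft bearing caps, 88 (x) x 24 (y, along the camshaft) x 30 mm high; origin: centre of its underside, on the shaft axis; axes as the head's. Its flat upright +y and -y sides are the grip faces. Crown |x| < 14 mm, top z = 30 mm, solid above z = 15 mm; feet |x| = 16 to 44 mm, 18 mm high: an empty bolt hole on the -x foot, the last bolt on the +x foot
- cap_2: as cap_1. The caps are dealt to the three places at random: numbers in names do not follow the places. A tight cap is immovable. The loose one lies free on its seat, weighs 0.11 to 0.2 kg with its bolt, which comes up with it
- cap_3: as cap_1. All caps are soft metal, marked by a squeeze of more than about 60 N in all (30 N from each finger): a grip of 10 to 15 N is plenty. Come onto the bolts slowly (1 to 3 cm/s): hitting them at 10 cm/s or more can be too hard (over 150 N at the instant of impact)
- bolt_1: bolt left on cap_1: brass-coloured hex head, 17 mm across, 8 mm high, at x = 32 mm of its cap. Origin: centre of the head's underside, 21.5 mm above the cap's underside (top of the head: 29.5 mm); z up. A tight bolt does not give. The loose one stands on its spring washer: a light push sinks it 3.5 mm (0.6 N to start, 2.4 N at the bottom, then solid); it springs back
- bolt_2: the bolt left on cap_2, as bolt_1
- bolt_3: the bolt left on cap_3, as bolt_1
- wrench: steel open-ended wrench, 190 mm long, lying on the bench; origin at its middle; a bystander, to be left where it is (not shifted by more than 20 mm)
- mug: white mug, 80 mm wide, 92 mm high, origin at the centre of its foot; a bystander, to be left where it is (not shifted by more than 20 mm)
- tray: round steel magnetic tray, 104 mm wide, 22 mm high, with the three bolts already taken out stuck in it; origin at the centre of its underside; a bystander, to be left where it is (not shifted by more than 20 mm)
- oil: yellow oil bottle, 68 mm wide, 170 mm high, origin at the centre of its foot; a bystander, to be left where it is (not shifted by more than 20 mm)
There are look-alikes about, which are no part of the job. Leave any purple look-alike of the cap_2 alone.

How it is judged:
By the outcome, as a careful person would: the job done as asked, in the order asked, and still so for the second after the job is handed in, while the arm keeps its last pose, push and grip.
It also fails if it takes over 56 s, if anything falls off the work surface, if the arm or the gripper's body presses on something with over 40 N, if the wrist force passes 120 N, or if a joint passes its speed limit or range.

## Working session

There is one attempt and no reset: what is moved stays moved. The work goes in short steps, Python scripts to look and compute and a shell command to move; the robot and the scene stay as the last step left them, time stands still between calls to the robot, and variables do not carry over. Pictures are saved under pics/ and viewed, at most 10 in all, crops included, and the job is handed in when it is done.

```bash
mkdir -p pics; python3 - <<'E'
from cell import robot
import cv2
s=robot.observe();print(s)
for n in("top","side"):
    m=robot.camera_model(n);print(n,m)
    cv2.imwrite(f"pics/{n}0.png",robot.read_camera(n)[:,:,::-1])
print(robot.camera_model("wrist"),robot.nose_length)
E
```

```text
{'time': 0.0, 'qpos': array([ 1.12501601e+00,  3.42725956e-01,  1.52498251e+00,  8.54712646e-07,
        1.27539182e+00, -1.45983206e-01]), 'qvel': array([-0.00060984,  0.0003691 , -0.000151  ,  0.00038477, -0.00096583,
       -0.00071083]), 'joint_efforts': array([-4.63854904e-04, -4.31241095e+01, -2.44217652e+01,  7.18839490e-02,
        5.60309656e-02, -6.01935858e-05]), 'tool_pos': array([0.154852  , 0.50124832, 0.23405532]), 'tool_rot': array([-3.14010118e+00, -2.20115883e-04,  2.84179513e+00]), 'contact_force': array([0.97665124, 0.23598074, 0.13816023]), 'torque': array([-0.00339937, -0.01924394,  0.01829687]), 'grip_force': 0.0, 'opening': 0.09186740281352158}
top {'camera_matrix': array([[512.32030139,   0.        , 322.59070269],
       [  0.        , 512.32030139, 240.00613393],
       [  0.        ,   0.        ,   1.        ]]), 'position': array([0.42352538, 0.01497681, 1.24276344]), 'attitude': array([-3.02211122, -0.01616784, -1.54656189])}
side {'camera_matrix': array([[612.59935108,   0.        , 317.00030137],
       [  0.        , 612.59935108, 236.70457007],
       [  0.        ,   0.        ,   1.        ]]), 'position': array([ 0.10118542, -1.0659275 ,  1.29111633]), 'attitude': array([-2.36636726, -0.02121242, -0.39730414])}
{'camera_matrix': array([[349.0912689,   0.       , 316.0584285],
       [  0.       , 349.0912689, 235.0883007],
       [  0.       ,   0.       ,   1.       ]]), 'mount': array([[-8.73254574e-06, -9.69197427e-01, -2.46285094e-01,
         6.55155927e-02],
       [ 9.99999999e-01, -1.57515030e-07, -3.48371980e-05,
        -1.09903839e-04],
       [ 3.37253290e-05, -2.46285094e-01,  9.69197426e-01,
        -1.49834507e-01],
       [ 0.00000000e+00,  0.00000000e+00,  0.00000000e+00,
         1.00000000e+00]])} 0.008
```

View pics/top0.png

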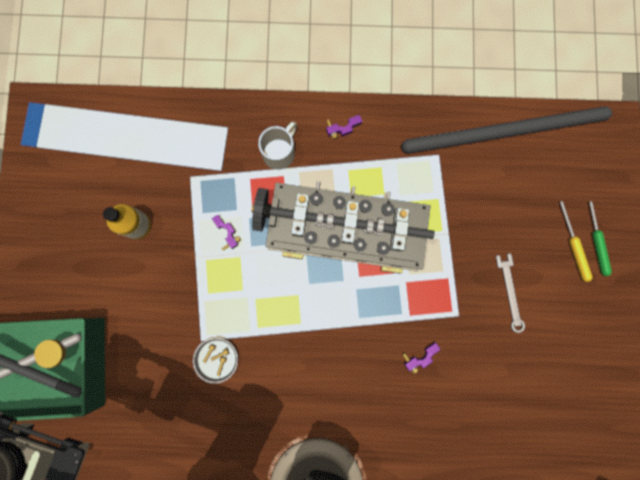

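View pics/side0.png

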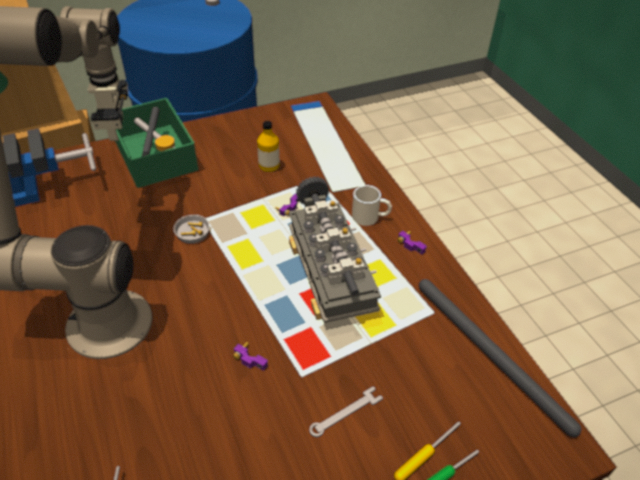

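The top view shows the head with its pulley at (262,209), and brass bolts on the caps at about (302,199), (353,206) and (403,214). Possible confusions:
- Purple cap look-alikes on the bench at (345,127), (227,232) and (422,358).
- Brass bolts in the tray at (215,358).

The real caps are the light metal ones on the head.

```bash
cat > h.py <<'E'
from cell import robot
import cv2, numpy as np
from scipy.spatial.transform import Rotation as R
def cam(n,s=None):
    m=robot.camera_model(n)
    if n!="wrist": return m["camera_matrix"],np.array(m["position"]),R.from_euler("xyz",m["attitude"]).as_matrix()
    Rt=R.from_euler("xyz",s["tool_rot"]).as_matrix();M=m["mount"]
    return m["camera_matrix"],s["tool_pos"]+Rt@M[:3,3],Rt@M[:3,:3]
def ray(c,px,z):
    K,p,A=c;d=A@np.linalg.inv(K)@[px[0],px[1],1];return p+d*(z-p[2])/d[2]
def proj(c,P):
    K,p,A=c;q=K@(A.T@(np.array(P)-p));return q[:2]/q[2]
def brass(img,lo=(15,110,110),hi=(30,255,255),amin=12):
    m=cv2.inRange(cv2.cvtColor(img,cv2.COLOR_RGB2HSV),lo,hi)
    n,_,st,ce=cv2.connectedComponentsWithStats(m)
    return [(int(st[i,4]),ce[i].round(1)) for i in range(1,n) if st[i,4]>=amin]
def rel(s,P,yaw_dir=None):
    "tool-frame shift from measured TCP to P; turn so tool y lies along yaw_dir"
    Rt=R.from_euler("xyz",s["tool_rot"]).as_matrix();d=Rt.T@(np.array(P)-s["tool_pos"])
    t=None
    if yaw_dir is not None:
        u=Rt.T@np.array(yaw_dir);t=np.arctan2(-u[0],u[1])
    return d.round(4),t
E
python3 - <<'E'
from h import *
im=cv2.cvtColor(cv2.imread("pics/top0.png"),cv2.COLOR_BGR2RGB)
c=cam("top")
for a,p in brass(im,(12,80,80)):
    if 240<p[0]<450 and 150<p[1]<290: print(a,p,ray(c,p,.1645).round(4))
cv2.imwrite("pics/crop.png",cv2.resize(im[160:290,230:450,::-1],None,fx=3.5,fy=3.5))
s=robot.observe()
P=[ray(c,p,.1645) for p in((302,199),(353,206),(403,214))];print(np.round(P,4))
u=(P[0]-P[2]);u[2]=0;L=np.linalg.norm(u);u/=L;print(L,u)
for p in P: print(rel(s,p+[0,0,.06],u))
E
```

```text
34 [301.7 198.6] [0.6414 0.0475 0.1645]
34 [352.2 206.1] [ 0.6281 -0.0609  0.1645]
40 [402.9 213.2] [ 0.6156 -0.1697  0.1645]
78 [292.2 254.6] [0.5207 0.0641 0.1645]
93 [390.4 269.2] [ 0.4951 -0.1439  0.1645]
[[ 0.6405  0.0469  0.1645]
 [ 0.6283 -0.0626  0.1645]
 [ 0.6139 -0.1699  0.1645]]
0.21838073638062153 [0.12213591 0.99251339 0.        ]
(array([-0.5982, -0.2907,  0.0099]), np.float64(-0.177331143885995))
(array([-0.6189, -0.3989,  0.01  ]), np.float64(-0.177331143885995))
(array([-0.6367, -0.5057,  0.0102]), np.float64(-0.177331143885995))
```

View pics/crop.png

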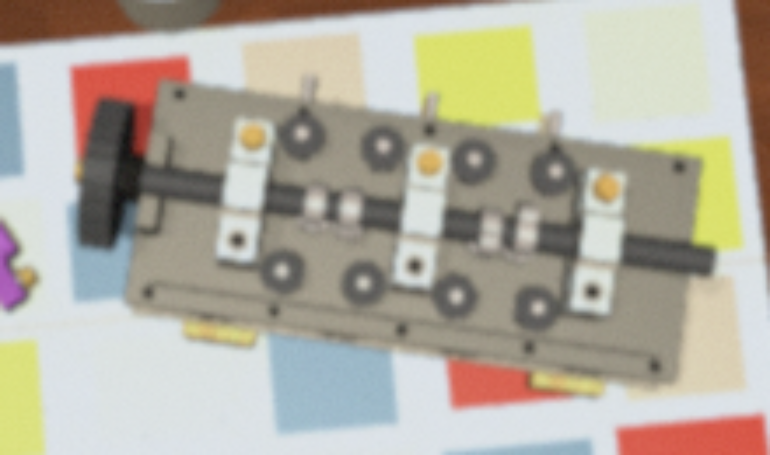

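Close-up confirms it: brass heads on the far (+x) feet of the three light caps. Crossing now to the pulley-end bolt, closing the fingers on the way.

```bash
python3 -m jog '[[[-1,-0.036,-0.0175,-0.004,0],[-1,-0.072,-0.035,-0.008,0],[-1,-0.108,-0.0525,-0.012,0],[-1,-0.144,-0.07,-0.016,0],[-1,-0.18,-0.0875,-0.02,0]]]' 10; python3 -m jog '[[[-1,-0.036,-0.0175,0,0],[-1,-0.072,-0.035,0,0],[-1,-0.108,-0.0525,0,0],[-1,-0.144,-0.07,0,0],[-1,-0.18,-0.0875,0,0]]]'
```

```text
time: 0.52
tool_pos: [0.3019, 0.3633, 0.2547]
tool_rot: [-3.141, -0.0, 2.842]
contact_force: [0.7, 0.8, 0.2]
opening: 0.0635
grip_force: 0.0
time: 0.93
tool_pos: [0.4483, 0.2264, 0.2546]
tool_rot: [-3.141, -0.0, 2.842]
contact_force: [0.3, 1.0, 0.4]
opening: 0.0298
grip_force: 0.0
```

```bash
python3 -m jog '[[[-1,-0.034,-0.0165,0,-0.02],[-1,-0.068,-0.033,0,-0.04],[-1,-0.102,-0.0495,0,-0.06],[-1,-0.136,-0.066,0,-0.08],[-1,-0.17,-0.0825,0,-0.1]]]'; python3 -m jog '[[[-1,-0.022,-0.008,0,-0.04],[-1,-0.044,-0.016,0,-0.08],[-1,-0.064,-0.025,0,-0.08],[-1,-0.064,-0.025,0,-0.08],[-1,-0.064,-0.025,0,-0.08]]]'
python3 - <<'E'
from h import *
s=robot.observe();im=robot.read_camera("wrist");c=cam("wrist",s)
cv2.imwrite("pics/w1.png",im[:,:,::-1])
for a,p in brass(im,(12,80,80),amin=60):print(a,p,ray(c,p,.1645).round(4))
t=robot.read_camera("top");cv2.imwrite("pics/t1.png",t[:,:,::-1])
print(s)
E
```

```text
time: 1.35
tool_pos: [0.5863, 0.0975, 0.2543]
tool_rot: [3.142, -0.001, 2.942]
contact_force: [0.6, 0.5, 0.0]
opening: 0.0009
grip_force: 0.0
time: 1.77
tool_pos: [0.6432, 0.0612, 0.2534]
tool_rot: [3.142, -0.002, 3.02]
contact_force: [-1.5, -0.1, -0.4]
opening: 0.0005
grip_force: 0.0
230 [298.6   3.2] [0.4934 0.0686 0.1645]
296 [427.5   7.3] [0.505  0.1459 0.1645]
93 [470.6  97.2] [0.5595 0.1711 0.1645]
76 [308.8  96.3] [0.5464 0.0681 0.1645]
75 [73.6 97.3] [ 0.5288 -0.0818  0.1645]
99 [637.7 126.7] [0.591  0.2794 0.1645]
133 [442.7 121.5] [0.5723 0.1528 0.1645]
131 [  4.8 241.9] [ 0.6163 -0.1581  0.1645]
469 [147.3 241.3] [ 0.6281 -0.0577  0.1645]
400 [299.3 240.6] [0.6407 0.0493 0.1645]
61 [ 46.5 268.3] [ 0.6391 -0.1348  0.1645]
731 [168.8 276.5] [ 0.656  -0.0485  0.1645]
335 [306.7 310.8] [0.6951 0.0476 0.1645]
332 [325.3 310.5] [0.6966 0.0614 0.1645]
223 [438.7 356.6] [0.7458 0.144  0.1645]
356 [138.6 358.6] [ 0.7194 -0.0868  0.1645]
{'time': 1.7667, 'qpos': array([-2.38195879e-02,  5.62408185e-01,  1.11773835e+00,  2.38768871e-04,
        1.46352756e+00, -1.47325085e+00]), 'qvel': array([ 0.02718382, -0.03032335,  0.03111413,  0.00879946,  0.00093418,
        0.00347942]), 'joint_efforts': array([-1.25069853e+00, -5.49912536e+01, -2.67770648e+01, -1.71950832e-01,
       -4.64650235e-03, -7.73001881e-02]), 'tool_pos': array([0.64317057, 0.06117236, 0.25340252]), 'tool_rot': array([ 3.14155915e+00, -2.09465789e-03,  3.02020181e+00]), 'contact_force': array([-1.52215403, -0.12650011, -0.40320254]), 'torque': array([-0.0396389 ,  0.03093336, -0.00648473]), 'grip_force': 0.0, 'opening': 0.0005078879058631269}
```

View pics/w1.png

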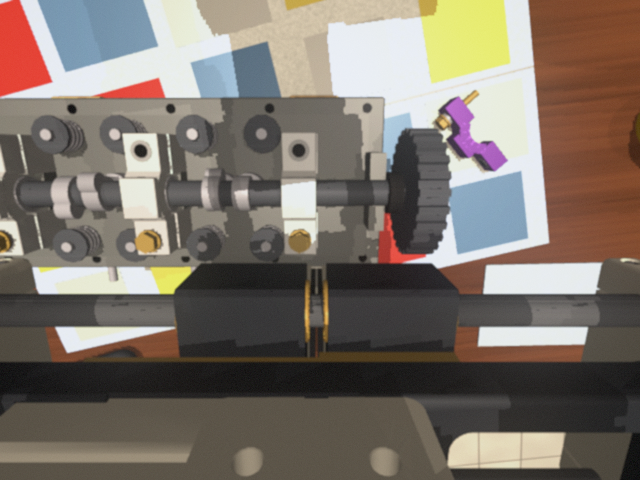

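Wrist view (from measured pose): pulley-end bolt at px (299,240) → (0.641, 0.049); middle bolt at (147,241) → (0.628, -0.058). Moving over bolt 1 and down to just above it.

```bash
python3 -m jog '[[[-1,0.0005,-0.0125,0.01,0],[-1,0.0005,-0.0125,0.035,0],[-1,0.0005,-0.0125,0.055,0],[-1,0.0005,-0.0125,0.065,0],[-1,0.0005,-0.0125,0.065,0]]]'; python3 -m jog '[[[-1,0,0,0.001,0],[-1,0,0,0.002,0],[-1,0,0,0.002,0],[-1,0,0,0.002,0],[-1,0,0,0.002,0]]]'
python3 - <<'E'
from h import *
s=robot.observe();print(s["tool_pos"],rel(s,[.641,.049,.1725],[.117,.993,0]),s["contact_force"])
E
```

```text
time: 2.28
tool_pos: [0.6393, 0.0504, 0.1875]
tool_rot: [-3.141, -0.005, 3.023]
contact_force: [-0.2, 0.1, 0.2]
opening: 0.0008
grip_force: 0.0
time: 2.7
tool_pos: [0.6414, 0.0495, 0.1886]
tool_rot: [3.141, 0.001, 3.022]
contact_force: [-0.3, 0.1, 0.1]
opening: 0.0006
grip_force: 0.0
[0.64143684 0.0495435  0.18859313] (array([ 0.0004, -0.0006,  0.0161]), np.float64(-0.0024954685673323996)) [-0.33326701  0.09496441  0.11689386]
```

```bash
python3 -m jog '[[[-1,0,0,0.0025,0],[-1,0,0,0.005,0],[-1,0,0,0.0075,0],[-1,0,0,0.01,0],[-1,0,0,0.012,0]]]'; python3 -m jog '[[[-1,0,0,0.001,0],[-1,0,0,0.002,0],[-1,0,0,0.002,0]]]';python3 -m jog '[[[-1,0,0,0.001,0],[-1,0,0,0.002,0],[-1,0,0,0.002,0]]]'
```

```text
time: 3.12
tool_pos: [0.641, 0.0495, 0.1752]
tool_rot: [3.142, -0.001, 3.022]
contact_force: [0.2, 0.5, 0.2]
opening: 0.0007
grip_force: 0.0
time: 3.37
tool_pos: [0.641, 0.0495, 0.1735]
tool_rot: [3.142, -0.0, 3.022]
contact_force: [-1.2, -0.0, 0.2]
opening: 0.0005
grip_force: 0.0
time: 3.62
tool_pos: [0.6413, 0.0495, 0.1728]
tool_rot: [3.141, 0.001, 3.022]
contact_force: [-2.3, -1.3, 4.6]
opening: 0.0008
grip_force: 2.5
```

```bash
python3 -m jog '[[[-1,0,0,0.001,0],[-1,0,0,0.001,0],[-1,0,0,0.001,0]]]'; python3 -m jog '[[[-1,0,0,0.001,0],[-1,0,0,0.001,0],[-1,0,0,0.001,0]]]'
```

```text
time: 3.87
tool_pos: [0.6413, 0.0495, 0.1727]
tool_rot: [3.141, 0.002, 3.022]
contact_force: [-4.2, 0.1, 8.0]
opening: 0.0007
grip_force: 4.7
time: 4.12
tool_pos: [0.6413, 0.0495, 0.1727]
tool_rot: [3.141, 0.003, 3.022]
contact_force: [-5.8, 0.3, 13.8]
opening: 0.0002
grip_force: 7.1
```

Bolt 1 is solid (13.8 N, no give): tight. Rise, then move to the middle bolt.

```bash
python3 -m jog '[[[-1,0,0,-0.006,0],[-1,0,0,-0.02,0],[-1,0,-0.02,-0.026,0],[-1,0,-0.05,-0.026,0],[-1,0,-0.08,-0.026,0]]]'; python3 -m jog '[[[-1,0,-0.02,0,0],[-1,0,-0.03,0,0],[-1,0,-0.03,0.002,0],[-1,0,-0.03,0.004,0],[-1,0,-0.03,0.006,0]]]';python3 -m jog '[[[-1,0,0,0,0],[-1,0,0,0,0]]]'
python3 - <<'E'
from h import *
s=robot.observe();print(s["tool_pos"],rel(s,[.6281,-.060,.1727],[.117,.993,0]),s["contact_force"])
E
```

```text
time: 4.53
tool_pos: [0.6318, -0.03, 0.1964]
tool_rot: [3.142, 0.002, 3.024]
contact_force: [-0.4, -0.8, 0.1]
opening: 0.0003
grip_force: 0.0
time: 4.95
tool_pos: [0.6281, -0.0584, 0.1894]
tool_rot: [3.141, -0.0, 3.023]
contact_force: [-1.1, 0.6, -0.1]
opening: 0.0005
grip_force: 0.0
time: 5.12
tool_pos: [0.628, -0.0584, 0.1894]
tool_rot: [3.141, -0.001, 3.023]
contact_force: [-0.0, -0.6, 0.2]
opening: 0.0002
grip_force: 0.0
[ 0.62800592 -0.058386    0.18939243] (array([-0.0003, -0.0016,  0.0167]), np.float64(-0.0009155113229531647)) [-0.01166986 -0.57235124  0.1518581 ]
```

```bash
python3 -m jog '[[[-1,0,-0.001,0.0025,0],[-1,0,-0.001,0.005,0],[-1,0,-0.001,0.0075,0],[-1,0,-0.001,0.01,0],[-1,0,-0.001,0.013,0]]]'; python3 -m jog '[[[-1,0,0,0.001,0],[-1,0,0,0.002,0],[-1,0,0,0.002,0]]]';python3 -m jog '[[[-1,0,0,0.001,0],[-1,0,0,0.002,0],[-1,0,0,0.002,0]]]';python3 -m jog '[[[-1,0,0,0.001,0],[-1,0,0,0.001,0],[-1,0,0,0.001,0]]]'
```

```text
time: 5.53
tool_pos: [0.6279, -0.0607, 0.1765]
tool_rot: [3.142, 0.0, 3.022]
contact_force: [-0.2, -0.4, -0.2]
opening: 0.0003
grip_force: 0.0
time: 5.78
tool_pos: [0.6278, -0.0607, 0.1745]
tool_rot: [3.141, -0.0, 3.022]
contact_force: [1.0, -0.6, 0.7]
opening: 0.0003
grip_force: 0.0
time: 6.03
tool_pos: [0.6279, -0.0607, 0.1726]
tool_rot: [3.142, 0.0, 3.022]
contact_force: [0.8, -0.0, 0.8]
opening: 0.0004
grip_force: 0.2
time: 6.28
tool_pos: [0.6279, -0.0607, 0.1718]
tool_rot: [3.142, 0.0, 3.022]
contact_force: [0.4, -0.4, 0.5]
opening: 0.0004
grip_force: 0.4
```

```bash
for i in 1 2; do python3 -m jog '[[[-1,0,0,0.001,0],[-1,0,0,0.001,0],[-1,0,0,0.001,0]]]'; done
```

```text
time: 6.53
tool_pos: [0.6279, -0.0607, 0.1708]
tool_rot: [3.142, 0.0, 3.022]
contact_force: [0.5, -0.1, 2.1]
opening: 0.0008
grip_force: 0.7
time: 6.78
tool_pos: [0.628, -0.0607, 0.1698]
tool_rot: [3.142, 0.0, 3.022]
contact_force: [0.4, -0.1, 1.5]
opening: 0.0005
grip_force: 0.9
```

The middle bolt gives about 3 mm at 1–2 N: loose. "Every bolt" still includes the third, so I'll tap that too.

```bash
python3 -m jog '[[[-1,0,0,-0.006,0],[-1,0,0,-0.02,0],[-1,0,-0.02,-0.026,0],[-1,0,-0.05,-0.026,0],[-1,0,-0.08,-0.026,0]]]'; python3 -m jog '[[[-1,0,-0.02,0,0],[-1,0,-0.029,0,0],[-1,0,-0.029,0.002,0],[-1,0,-0.029,0.004,0],[-1,0,-0.029,0.006,0]]]';python3 -m jog '[[[-1,0,0,0,0],[-1,0,0,0,0]]]'
python3 - <<'E'
from h import *
s=robot.observe();print(s["tool_pos"],rel(s,[.6152,-.169,.1727],[.117,.993,0]),s["contact_force"])
E
```

```text
time: 7.2
tool_pos: [0.6184, -0.1402, 0.1966]
tool_rot: [-3.142, 0.001, 3.024]
contact_force: [0.3, -0.5, -0.2]
opening: 0.0005
grip_force: 0.0
time: 7.62
tool_pos: [0.6149, -0.1675, 0.1894]
tool_rot: [3.141, -0.0, 3.023]
contact_force: [0.0, -0.1, -0.9]
opening: 0.0004
grip_force: 0.0
time: 7.78
tool_pos: [0.615, -0.1675, 0.1895]
tool_rot: [3.141, -0.0, 3.023]
contact_force: [-0.2, -0.5, -0.1]
opening: 0.0008
grip_force: 0.0
[ 0.61496734 -0.16754224  0.18949102] (array([-0.0004, -0.0014,  0.0168]), np.float64(-0.0008904595658950525)) [-0.21970284 -0.49252674 -0.06828112]
```

```bash
python3 -m jog '[[[-1,0,-0.001,0.0025,0],[-1,0,-0.001,0.005,0],[-1,0,-0.001,0.0075,0],[-1,0,-0.001,0.01,0],[-1,0,-0.001,0.013,0]]]'; python3 -m jog '[[[-1,0,0,0.001,0],[-1,0,0,0.002,0],[-1,0,0,0.002,0]]]';python3 -m jog '[[[-1,0,0,0.001,0],[-1,0,0,0.002,0],[-1,0,0,0.002,0]]]';for i in 1 2; do python3 -m jog '[[[-1,0,0,0.001,0],[-1,0,0,0.001,0],[-1,0,0,0.001,0]]]';done
```

```text
time: 8.2
tool_pos: [0.6147, -0.1699, 0.1764]
tool_rot: [3.141, -0.0, 3.022]
contact_force: [0.0, -0.0, -0.5]
opening: 0.0007
grip_force: 0.0
time: 8.45
tool_pos: [0.6146, -0.1699, 0.1744]
tool_rot: [3.141, -0.0, 3.022]
contact_force: [-0.5, -0.8, 0.2]
opening: 0.0006
grip_force: 0.0
time: 8.7
tool_pos: [0.6148, -0.17, 0.1729]
tool_rot: [-3.142, 0.0, 3.022]
contact_force: [-0.8, 0.3, 0.0]
opening: 0.0007
grip_force: 0.0
time: 8.95
tool_pos: [0.6149, -0.17, 0.1728]
tool_rot: [-3.141, 0.001, 3.022]
contact_force: [-2.3, 0.5, 5.5]
opening: 0.0002
grip_force: 2.8
time: 9.2
tool_pos: [0.6149, -0.17, 0.1727]
tool_rot: [-3.141, 0.002, 3.022]
contact_force: [-3.4, 1.3, 10.7]
opening: 0.0008
grip_force: 5.2
```

Bolt 3 is solid: tight. The middle cap is the loose one. Rise, go above it with fingers part-open (about 34 mm) and look.

```bash
python3 -m jog '[[[-1,0,0,-0.006,0],[-1,0,0,-0.025,0],[-0.26,0,0,-0.05,0],[-0.26,0.01,0.03,-0.065,0],[-0.26,0.02,0.065,-0.065,0]]]'; python3 -m jog '[[[-0.26,0.012,0.03,0,0],[-0.26,0.012,0.0455,0,0],[-0.26,0.012,0.0455,0,0],[-0.26,0.012,0.0455,0,0],[-0.26,0.012,0.0455,0,0]]]';python3 -m jog '[[[-0.26,0,0,0,0],[-0.26,0,0,0,0],[-0.26,0,0,0,0]]]'
python3 - <<'E'
from h import *
s=robot.observe();im=robot.read_camera("wrist");c=cam("wrist",s)
cv2.imwrite("pics/w2.png",im[:,:,::-1])
print(s["tool_pos"],s["opening"],rel(s,[.5962,-.0563,.156],[.117,.993,0]))
for a,p in brass(im,(12,80,80),amin=150):print(a,p,ray(c,p,.1645).round(4))
u=np.array([.117,.993,0]);x=np.array([.993,-.117,0]);o=np.array([.5962,-.0563,.165])
for q in (o,o+.012*u,o-.012*u,o-.032*x-[0,0,.012]):print(proj(c,q).round(1))
E
```

```text
time: 9.62
tool_pos: [0.6041, -0.1048, 0.2394]
tool_rot: [-3.14, 0.007, 3.018]
contact_force: [1.0, 0.2, 0.6]
opening: 0.016
grip_force: 0.0
time: 10.03
tool_pos: [0.5963, -0.0571, 0.2357]
tool_rot: [-3.141, 0.0, 3.022]
contact_force: [-0.1, 0.0, 0.3]
opening: 0.034
grip_force: 0.0
time: 10.28
tool_pos: [0.5962, -0.0573, 0.2355]
tool_rot: [3.142, -0.0, 3.02]
contact_force: [0.5, -0.5, -0.5]
opening: 0.0336
grip_force: 0.0
[ 0.59617227 -0.05732301  0.23548037] 0.03362243597442383 (array([0.0001, 0.001 , 0.0795]), np.float64(-0.0038509442278817363))
2872 [450.8  13.7] [0.4685 0.0344 0.1645]
1647 [618.2  58.8] [0.5034 0.1299 0.1645]
445 [197.8 132.4] [ 0.5142 -0.1199  0.1645]
431 [437.5 131.7] [0.5314 0.0246 0.1645]
159 [565.8 152.3] [0.5532 0.1026 0.1645]
415 [233.7 312.6] [ 0.6348 -0.1196  0.1645]
249 [317.7 287.9] [ 0.6236 -0.0597  0.1645]
415 [398.4 312.1] [ 0.6482 -0.0065  0.1645]
536 [299.2 331.4] [ 0.6546 -0.0765  0.1645]
228 [413.  356.6] [0.6842 0.0017 0.1645]
529 [312.5 358.6] [ 0.6772 -0.0699  0.1645]
[317.9 249.1]
[336.1 249. ]
[299.6 249.1]
[317.7 198. ]
```

View pics/w2.png

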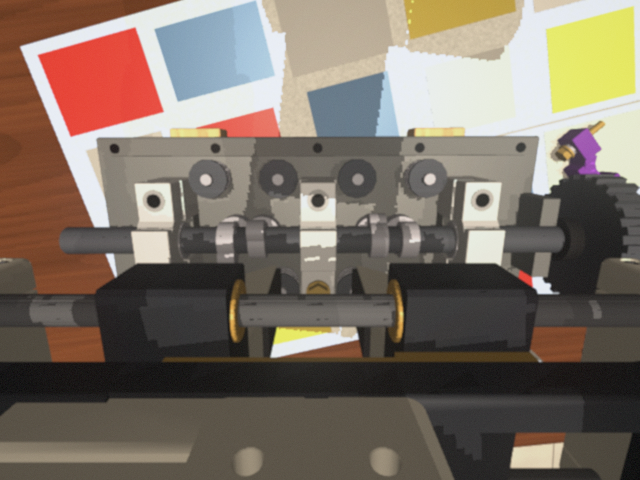

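The cap spans columns 300–336, centred at 318 as predicted, and its empty hole is at (318,200). The cams start about 36 mm either side. Descending with about 31 mm opening.

```bash
python3 -m jog '[[[-0.33,-0.0025,0.001,0.01,0],[-0.33,-0.0025,0.001,0.025,0],[-0.33,-0.0025,0.001,0.04,0],[-0.33,-0.0025,0.001,0.05,0],[-0.33,-0.0025,0.001,0.055,0]]]'; python3 -m jog '[[[-0.33,0,0,0.003,0],[-0.33,0,0,0.006,0],[-0.33,0,0,0.009,0],[-0.33,0,0,0.012,0],[-0.33,0,0,0.014,0]]]';python3 -m jog '[[[-0.33,0,0,0.002,0],[-0.33,0,0,0.004,0],[-0.33,0,0,0.006,0],[-0.33,0,0,0.008,0],[-0.33,0,0,0.008,0]]]'
```

```text
time: 10.75
tool_pos: [0.598, -0.0556, 0.1785]
tool_rot: [3.141, -0.003, 3.022]
contact_force: [-0.2, 0.3, -0.2]
opening: 0.0307
grip_force: 0.0
time: 11.17
tool_pos: [0.5989, -0.0557, 0.1668]
tool_rot: [3.142, 0.001, 3.022]
contact_force: [-0.2, -0.3, -0.5]
opening: 0.031
grip_force: 0.0
time: 11.58
tool_pos: [0.5985, -0.0556, 0.1582]
tool_rot: [3.141, -0.001, 3.022]
contact_force: [-0.6, -0.4, -0.2]
opening: 0.0306
grip_force: 0.0
```

```bash
python3 -m jog '[[[-0.42,0,0,0.001,0],[-0.46,0,0,0.001,0],[-0.5,0,0,0.001,0],[-0.55,0,0,0.001,0],[-0.6,0,0,0.001,0]]]' 12;python3 -m jog '[[[-1,0,0,0,0],[-1,0,0,0,0],[-1,0,0,0,0],[-1,0,0,0,0]]]' 12
```

```text
time: 12.0
tool_pos: [0.5987, -0.0557, 0.1577]
tool_rot: [-3.142, 0.0, 3.022]
contact_force: [-0.2, -1.6, -1.2]
opening: 0.0237
grip_force: 12.0
time: 12.33
tool_pos: [0.5987, -0.0557, 0.1577]
tool_rot: [3.142, 0.0, 3.022]
contact_force: [0.3, -0.7, -0.5]
opening: 0.0241
grip_force: 12.0
```

Gripped at 12 N with a 24 mm opening. Lifting slowly and straight.

```bash
python3 -m jog '[[[-1,0,0,-0.001,0],[-1,0,0,-0.002,0],[-1,0,0,-0.004,0],[-1,0,0,-0.006,0],[-1,0,0,-0.008,0]]]';for i in 1 2 3 4 5; do python3 -m jog '[[[-1,0,0,-0.002,0],[-1,0,0,-0.004,0],[-1,0,0,-0.006,0],[-1,0,0,-0.008,0],[-1,0,0,-0.01,0]]]'; done; python3 -m jog '[[[-1,0,0,-0.002,0],[-1,0,0,-0.003,0],[-1,0,0,-0.003,0],[-1,0,0,-0.003,0],[-1,0,0,-0.003,0]]]'
python3 - <<'E'
from h import *
s=robot.observe();print(s["tool_pos"],s["qvel"].round(3))
im=robot.read_camera("wrist");t=robot.read_camera("side")
cv2.imwrite("pics/w3.png",im[:,:,::-1]);cv2.imwrite("pics/s3.png",cv2.resize(t[150:350,240:440,::-1],None,fx=3,fy=3))
E
```

```text
time: 12.75
tool_pos: [0.5988, -0.0556, 0.1659]
tool_rot: [3.141, 0.0, 3.022]
contact_force: [-0.2, 0.7, -2.4]
opening: 0.0239
grip_force: 12.0
time: 13.17
tool_pos: [0.5988, -0.0557, 0.1759]
tool_rot: [3.142, 0.0, 3.022]
contact_force: [0.2, 0.4, -1.3]
opening: 0.0239
grip_force: 12.0
time: 13.58
tool_pos: [0.5987, -0.0557, 0.1859]
tool_rot: [3.141, 0.0, 3.022]
contact_force: [0.1, -0.1, -1.3]
opening: 0.0236
grip_force: 12.0
time: 14.0
tool_pos: [0.5988, -0.0557, 0.1959]
tool_rot: [3.142, 0.0, 3.022]
contact_force: [-0.6, -0.1, -1.9]
opening: 0.0239
grip_force: 12.0
time: 14.42
tool_pos: [0.5987, -0.0557, 0.2059]
tool_rot: [3.142, 0.0, 3.022]
contact_force: [0.0, -1.0, -1.8]
opening: 0.024
grip_force: 12.0
time: 14.83
tool_pos: [0.5987, -0.0557, 0.2159]
tool_rot: [3.142, -0.0, 3.022]
contact_force: [-0.7, -0.3, -0.7]
opening: 0.0237
grip_force: 12.0
time: 15.25
tool_pos: [0.5987, -0.0556, 0.2186]
tool_rot: [3.141, -0.0, 3.022]
contact_force: [-0.6, 0.4, -2.6]
opening: 0.0238
grip_force: 12.0
[ 0.59867645 -0.05564299  0.21858227] [ 0.     0.     0.002  0.     0.    -0.002]
```

View pics/w3.png

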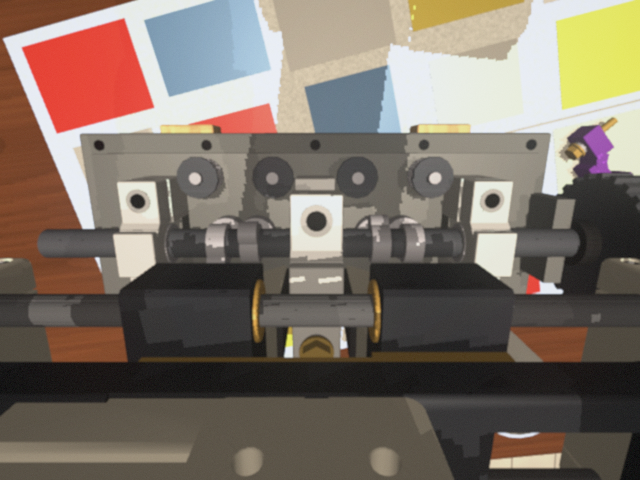

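View pics/s3.png

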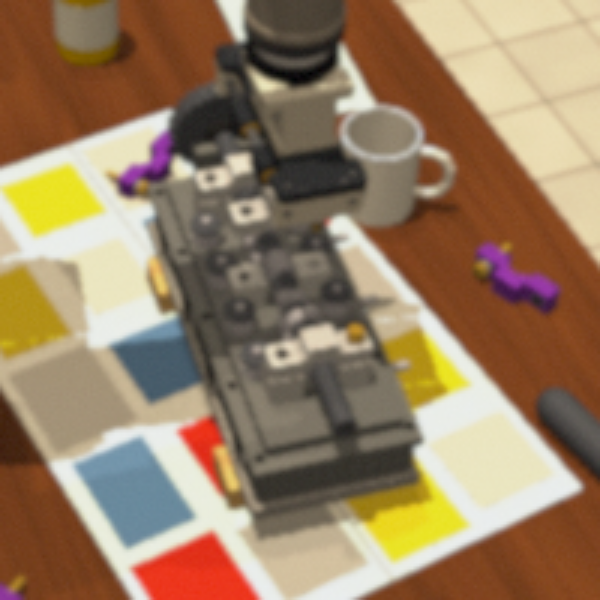

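The cap is lifted between the fingers, with its hole at (317,222) and bolt at (317,345), and the bystanders have not moved. One level check, then hand in.

```bash
python3 - <<'E'
from h import *
s=robot.observe();c=cam("wrist",s)
x=np.array([.993,-.117,0]);o=np.array([.5962,-.0563,.196])
for a in (-.08,0,.08):
    d=x*np.cos(a)+np.array([0,0,np.sin(a)])
    print(a,proj(c,o-.032*d+[0,0,.018]),proj(c,o+.032*d+[0,0,.0295]))
E
```

```text
-0.08 [314.22384693 219.1012088 ] [314.67995644 354.67030796]
0 [314.25141908 217.73434804] [314.66007849 358.05263241]
0.08 [314.27985677 216.8486468 ] [314.63798626 361.144568  ]
```

```bash
python3 - <<'E'
from h import *
s=robot.observe();c=cam("wrist",s)
im=cv2.imread("pics/w3.png");g=im.min(2)
for r in (200,210,232,240): 
    k=np.where(g[r,270:365]>185)[0]+270;print(r,k.min(),k.max())
print("col 300",[(r,int(g[r,300])) for r in range(188,262,3)])
x=np.array([.993,-.117,0]);u=np.array([.117,.993,0]);o=np.array([.5962,-.0563,.196])
for a in (-.1,-.05,0,.05):
    d=x*np.cos(a)+np.array([0,0,np.sin(a)])
    w=lambda X:[proj(c,o+X*d+[0,0,.018]+k*.012*u).round(1) for k in(-1,1)]
    print(a,w(-.044),w(-.018))
E
```

```text
200 291 341
210 291 341
232 291 341
240 292 340
col 300 [(188, 139), (191, 87), (194, 149), (197, 233), (200, 233), (203, 233), (206, 233), (209, 232), (212, 232), (215, 228), (218, 214), (221, 206), (224, 215), (227, 220), (230, 221), (233, 220), (236, 220), (239, 220), (242, 219), (245, 219), (248, 219), (251, 190), (254, 179), (257, 123), (260, 107)]
-0.1 [array([286.2, 193. ]), array([342. , 192.8])] [array([288. , 248.9]), array([340.7, 248.8])]
-0.05 [array([286.6, 191.9]), array([341.6, 191.8])] [array([288.2, 248.2]), array([340.6, 248.1])]
0 [array([287. , 191.2]), array([341.3, 191. ])] [array([288.3, 247.6]), array([340.4, 247.5])]
0.05 [array([287.4, 190.7]), array([340.9, 190.5])] [array([288.5, 247.1]), array([340.3, 247. ])]
```

```bash
python3 -c "
from cell import robot
print(robot.hand_in())"
```

```text
the job is handed in; nothing more can be done
None
```

I tapped the bolts in order from the pulley end and the middle one gave; its cap is lifted about 6 cm, held level as far as the wrist camera can tell (12 N grip), and the job is handed in.

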